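# Pack the parts carrier and pick it up by its telescoping handle

### The job

Set the loose open pot down into the matching open pot on the carrier so that the two are fully nested, and let go of it. Then take the carrier's handle bar so that its button is squeezed in, and with the carrier still standing on the worktop pull the handle straight up past its first stop to its second stop, fully out. Lift the carrier level by the extended handle, about 5 cm straight up off the worktop, and finish while still holding it there, with the pots in it and everything else left where it was.

Things in the scene. Friction and masses are not known exactly. Their poses are not given: they have to be found in the camera images.
- carrier: grey flat steel tray on the worktop, 110 mm along its own x, 290 mm along its own y, deck top 12 mm above its origin, which is the centre of its underside (z up). In the middle stands a square mast with the handle on top; on its deck at own y = +100 mm and -100 mm are two round wells (collars 53 mm outside, 10 mm high). With handle, pots and contents it weighs about 0.75 kg; it is loose and can be tipped over
- handle_grip (a point): centre of the black handle bar on top of the mast; the bar is 90 mm long along the carrier's x, 24 mm thick along the carrier's y, 26 mm high; its centre is 160 mm above the carrier's underside when pushed in, 200 mm at the first stop, 240 mm at the second stop. Free room on both long faces and above; the mast's collar (34 mm wide) ends 118 mm above the underside
- handle (a joint): how far the handle is pulled out, m: 0 pushed in, 0.040 first stop, 0.080 second stop (fully out, end of travel). A spring pin locks it in at 0 and clicks in again at 0.040 (and at 0.080), with about 1.5 mm of play, unless the button is held in; it slides with about 2 N of friction besides 1 N of its own weight. Pulling while it is locked lifts the whole carrier
- button_face (a point): centre of the outer face of the round release button, 16 mm across, in the middle of the bar's long face on the carrier's +y side; the face stands 5 mm proud of the bar and moves in by 4 mm. Gripping the bar across its thickness (carrier's y) at mid-length squeezes the button in with one finger; it is 29 mm over bar and button, 25 mm when pressed
- button (a joint): how far the button is pressed in, m: 0 out, 0.004 fully in; spring 2.4 N at the start, 4.8 N fully in; it must be in by more than 0.003 to free the handle and springs out when let go
- base_pot_mid (a point): centre, half-way up, of the grey plastic open pot that stands in one of the two wells of the carrier (either one): 46 mm high; foot 30 mm across widening to 44 mm at 28 mm up, then a shoulder and a straight rim band 56 mm across from 28 mm up to the rim (2.5 mm wall, mouth 51 mm). Its z axis is its axis, pointing up
- loose_pot_mid (a point): centre, half-way up, of the alike grey open pot that stands on the worktop to the left of the carrier, same sizes, about 45 g; to be gripped from outside by the rim band. Nested, its shoulder rests on the other pot's rim and it stands 18 mm higher than the other, with 2 to 3 mm of play to the sides
- parts_pot_mid (a point): centre of the small round pot with a screw lid, 44 mm across and 32 mm high, that stands in the carrier's other well; it stays there
- charger_cube: bystander: white charger block, 30x27x38 mm, origin at its underside; leave it alone
- solder_spool: bystander: spool of solder, 53 mm across, 35 mm high, origin at its underside; leave it alone
- suction_cup: bystander: suction cup with ring, 44 mm across, 34 mm high, origin at its underside; leave it alone
- tape_black: bystander: roll of black tape lying flat, 70 mm across, 18 mm high, origin at its underside; leave it alone
Not all that is in view belongs to the job. Leave any yellow look-alike of the part that bears loose_pot_mid alone.

How it is judged:
On the way, in this order (a step that is already met when the one before it is completed fails the run):
1. the loose pot is fully nested in the other pot on the carrier and released, the handle still pushed in (horizontal distance between loose_pot_mid and base_pot_mid below 0.006 m and z of loose_pot_mid in the frame of base_pot_mid below 0.021 m and angle between the z axis of loose_pot_mid and the z axis of base_pot_mid, either way round below 0.12 rad and contact force between the fingers and loose_pot below 0.05 N and value of joint handle below 0.006 m), for 0.2 s.
2. the button is pressed in (value of joint button above 0.003 m and contact force between the fingers and button above 1 N), for 0.1 s.
3. the handle is at its second stop while the carrier still stands on the worktop (value of joint handle above 0.076 m and height (world z) of carrier below 0.01 m), for 0.1 s.
At the end, for the whole second after the job is handed in: the fingers hold the bar; handle out over 75 mm; the carrier hangs at rest 25 to 100 mm up, tilted under 0.2 rad, within 130 mm of where it stood; the open pots are nested (21 mm apart in height at most, axes within 0.12 rad), and they and the lidded pot stand in the carrier (value of joint handle above 0.075 m and height (world z) of carrier between 0.025 and 0.1 m and distance of carrier from where it was at the start of the episode below 0.13 m and angle between carrier's own z axis and vertical below 0.2 rad and contact force between the fingers and handle above 2 N and linear speed of carrier below 0.03 m/s and horizontal distance between loose_pot_mid and base_pot_mid below 0.012 m and z of loose_pot_mid in the frame of base_pot_mid below 0.021 m and angle between the z axis of loose_pot_mid and the z axis of base_pot_mid, either way round below 0.12 rad and z of base_pot_mid in the frame of carrier between 0.028 and 0.042 m and z of parts_pot_mid in the frame of carrier between 0.022 and 0.035 m); the arm keeps its last pose, push and grip.
It fails at once if the carrier is lifted off the worktop before the handle is at its second stop (height (world z) of carrier above 0.015 m and value of joint handle below 0.072 m).
It fails at once if the carrier is tipped (angle between carrier's own z axis and vertical above 0.35 rad).
It fails at once if the loose pot is dropped (linear speed of loose_pot above 0.6 m/s and contact force between anything else and loose_pot below 0.02 N).
It fails at once if a bystander is moved by more than 3 cm (distance of any of charger_cube, solder_spool, suction_cup, tape_black from where it was at the start of the episode above 0.03 m).
It also fails if it takes over 50 s, if anything falls off the work surface, if the arm or the gripper's body presses on something with over 40 N, if the wrist force passes 120 N, or if a joint passes its speed limit or range.

### The arm

A 6-joint arm with a two-finger parallel gripper is mounted at the origin on a cart in front of the work surface, level with it; the furniture and walls round the work are solid. World frame = base frame: x ahead of the robot, y to its left, z up, the work surface at z = 0. Lengths are in m, angles in rad, forces in N, time in s.
With the tool pointing down it reaches from about 0.375 to 0.975 m from the base axis. Payload 3.8 kg.
Tool frame: the origin (TCP) lies midway between the tips of the shut fingers; the grasp point (between the pads) lies 19 mm behind it; z points along the fingers, y is the line along which they close (so a half turn about z gives the same grasp; the last joint's range is limited). The gripper opens to 85 mm and grips with 20 to 120 N. Pads are 22 mm wide; open, the fingers measure 114 mm over their backs; the gripper's body (76 mm by 85 mm) begins 54 mm behind the grasp point. The pads swing forward as they close: fully open they stand 13 mm farther back than shut.
Start: joints at [1.201, 0.264, 1.604, -0, 1.274, -0.037], TCP at [0.221, 0.638, 0.202] pointing down, gripper open.
Joint ranges: [-2.63, 2.63], [-0.94, 2.18], [0.31, 2.57], [-1.31, 4.45], [0, 2.66], [-2.55, 2.55]. Speed limits (rad/s): [2.57, 2.57, 3.14, 3.14, 3.14, 3.14].

### API

Orientations are given as a rotation vector (axis times angle).
In Python, from workcell import bot gives the robot as it stands.
- The arm moves only by the tool jog_arm, never from a script. Its argument "motion" is a list of rows, each a list of 5 numbers: the opening, from -1 (shut) to 1 (fully open), then the shift along the tool's x, y, z in mm, then the turn about the tool's z in degrees. In form: [[claw, x, y, z, twist], ...]. A call has 1 to 10 rows; each row shifts and turns the commanded pose from where the row before left it, along the tool's axes as they then stand; what a row does not reach is not made up. A row lasts 1/12 s, in which the tool goes at most 41.7 mm and 7.16 degrees, less where a joint would pass 70% of its speed; a pose out of reach is approached as far as the arm can. A call with a gripper value outside its range is refused whole. The fingers move at their own pace and stop on an object; "force" is the grip in N (left out, the last holds). Time passes only in rows, so rows that do not move let the fingers close. It gives the time, the measured TCP pose, the force, the opening and the grip force at its end, in the units of the state.
- bot.read_state(): the state, without advancing time (a new reading comes with each control period).
- bot.read_camera(name): name is "scene" or "top" or "wrist"; returns (picture, depth): 400x640x3 uint8, red, green, blue; 400x640 float32, m along the optical axis (not along the pixel's ray), 0 where there is no reading.
- bot.get_calibration(name): a dict with "vfov" (degrees; the focal length in pixels is half the picture's height over the tangent of half this angle, whatever the lens; pixels are square), "cx", "cy" (the principal point, pixels), "rvec" (rotation vector, rad) and "tvec" (3), from world to camera coordinates, as OpenCV has them; the wrist camera has in their place "tool_from_camera" (4x4, takes a point from camera to tool coordinates, whose origin is the TCP and whose axes are the flange's). Camera axes: x right, y down, z forward; pixel columns grow to the right and rows downward; lengths in m; the calibration is good to about 2 mm. A picture is of the moment at which its call begins: read the wrist's pose just before it. get_calibration takes no time and is no camera call.
- bot.finish_job(): hands the job in; it is judged then, once.
The state is a dict: "time": time; "q": joint angles; "joint_vel": joint speeds; "joint_torque": joint torques, N m; "tool_pos": TCP position; "tcp_rot": TCP orientation; "wrist_force": force on the tool from outside, world axes, zero at the start; "torque": the same for the moment, N m; "width": opening from 0.0 (shut) to 1.0 (fully open); "grip_force": force on a finger pad.
Only numpy, scipy, OpenCV 4.12 (cv2) and the standard library are available. Lean on these libraries where they do the work, as an engineer would, in place of code of your own. Each camera call takes 0.05 s, during which the arm holds its last target. There are 200 camera calls.

## Working session

There is one attempt and no reset: what is moved stays moved. The work goes in short steps, Python scripts to look and compute and a tool call to move; the robot and the scene stay as the last step left them, time stands still between calls to the robot, and variables do not carry over. Pictures are saved under pics/ and viewed, at most 10 in all, crops included, and the job is handed in when it is done.

Besides the shell and the picture viewer there is one more tool, called after "Request:" in YAML: its name, and indented under it one key for each argument. jog_arm: Moves the arm, as the interface text tells. Its arguments: {"type":"object","properties":{"motion":{"type":"array"},"force":{"type":"number"}},"required":["motion"]}

```bash
mkdir -p pics
cat > h.py <<'E'
import numpy as np, cv2
from workcell import bot
from scipy.spatial.transform import Rotation as R
def cam(name):
    s=bot.read_state(); im,d=bot.read_camera(name); c=bot.get_calibration(name)
    f=200/np.tan(np.radians(c['vfov'])/2)
    if 'rvec' in c:
        Rm=R.from_rotvec(np.ravel(c['rvec'])).as_matrix(); t=np.ravel(c['tvec'])
        M=np.eye(4); M[:3,:3]=Rm.T; M[:3,3]=-Rm.T@t
    else:
        T=np.eye(4); T[:3,:3]=R.from_rotvec(s['tcp_rot']).as_matrix(); T[:3,3]=s['tool_pos']
        M=T@np.array(c['tool_from_camera'])
    v,u=np.mgrid[:400,:640]
    P=np.stack([(u-c['cx'])/f*d,(v-c['cy'])/f*d,d],-1)@M[:3,:3].T+M[:3,3]
    P[d==0]=np.nan
    return im,d,P,M,f,c
def save(n,im): cv2.imwrite(f'pics/{n}.png',im[...,::-1])
E
python3 - <<'E'
from h import *
for n in('top','scene'):
    im,d,P,M,f,c=cam(n); np.savez(n,im=im,P=P,M=M); save(n,im); print(n,f,M[:3,3],c)
print(bot.read_state())
E
```

```text
top 497.1960710345822 [0.19318052 0.04149278 1.40703029] {'vfov': 43.82548589874556, 'cx': 315.25005320738074, 'cy': 192.83217495324092, 'rvec': array([ 2.07461495, -2.16185132,  0.21876162]), 'tvec': array([0.04722947, 0.46729049, 1.34096367])}
scene 380.28281039412866 [-0.14441409 -0.63414903  0.56551342] {'vfov': 55.481952344392035, 'cx': 318.3135721506003, 'cy': 195.3943181157769, 'rvec': array([ 1.92930295, -0.73178691,  0.48047561]), 'tvec': array([-0.3300812 ,  0.25063603,  0.75566781])}
{'time': 0.1, 'q': array([ 1.20111252e+00,  2.64702788e-01,  1.60525625e+00,  2.24262296e-05,
        1.27367730e+00, -3.69276752e-02]), 'joint_vel': array([ 0.00059729, -0.00301399, -0.00278876, -0.00170168, -0.00057516,
        0.00038051]), 'joint_torque': array([-4.39614423e-04, -5.16705751e+01, -3.68592060e+01, -9.57191651e-05,
        6.10290430e-03, -1.60578418e-05]), 'tool_pos': array([0.22023968, 0.63729749, 0.20115958]), 'tcp_rot': array([-0.52022208, -3.09777971,  0.00313685]), 'wrist_force': array([ 0.262758  , -0.40229163, -0.55268732]), 'torque': array([ 0.03484865, -0.00852917,  0.00608294]), 'grip_force': 0.0, 'width': 0.9980796999137849}
```

View pics/top.png

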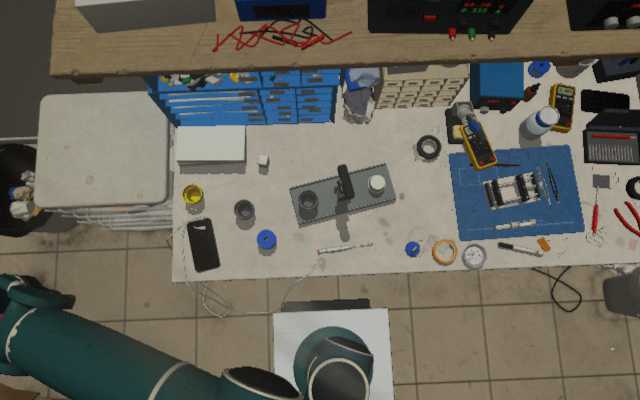

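View pics/scene.png

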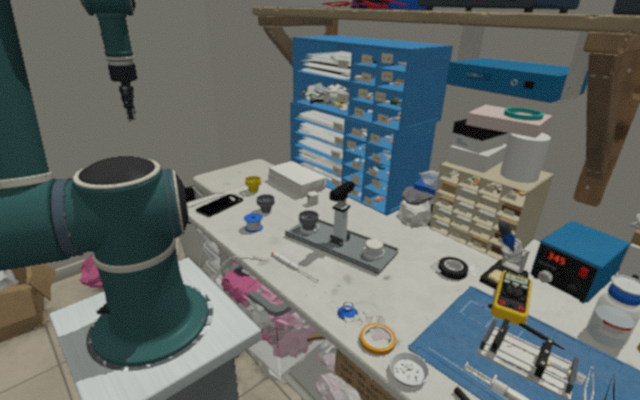

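In the top view, three things could be taken for the loose pot. These are the grey pot at (244,209), the yellow pot at (193,194), which is the look-alike to leave alone, and the grey pot already in the carrier at (309,201), which is the base. I choose (244,209). The handle is at about (344,183) and the lidded pot at (376,184). I'll check the choice in a close crop and measure.

Run:
```python
from h import *
z=np.load('top.npz'); im,P=z['im'],z['P']
cv2.imwrite('pics/crop.png',cv2.resize(im[140:265,175:415,::-1],None,fx=3.3,fy=3.3,interpolation=cv2.INTER_CUBIC))
def reg(u,v,r,z0,z1):
    q=P[v-r:v+r+1,u-r:u+r+1].reshape(-1,3); q=q[(q[:,2]>z0)&(q[:,2]<z1)]; return q
for n,a in dict(loose=(244,209,16,.036,.06),base=(309,201,14,.045,.075),parts=(376,184,13,.035,.06),bar=(344,183,24,.15,.2),deck=(343,194,62,.007,.02)).items():
    q=reg(*a)
    r=cv2.minAreaRect((q[:,:2]*1000).astype(np.float32)); 
    c,rad=cv2.minEnclosingCircle((q[:,:2]*1000).astype(np.float32))
    print(n,len(q),q.mean(0).round(4),np.nanmax(q[:,2]).round(4),'rect',np.round(r[0],1),np.round(r[1],1),round(r[2],1),'circ',np.round(c,1),round(rad,1))
for u,v in [(193,194),(266,240),(263,160),(230,225)]: print(u,v,P[v,u])
```

```text
loose 87 [0.4335 0.228  0.0441] 0.0548 rect [432.8 228.7] [54.1 54.2] 59.6 circ [433.2 227.6] 28.4
base 100 [0.4496 0.0495 0.0546] 0.0639 rect [449.4  49.2] [54.1 54.1] 73.1 circ [450.1  48.8] 28.2
parts 186 [ 0.494  -0.1475  0.0441] 0.0496 rect [ 494.2 -147.7] [39.8 41.8] 42.4 circ [ 495.  -147.3] 21.9
bar 352 [ 0.4707 -0.0491  0.1713] 0.1792 rect [472.1 -47.9] [89.8 29.3] 12.9 circ [472.1 -48. ] 45.2
deck 3011 [ 0.4628 -0.0481  0.0126] 0.02 rect [478.4 -53.1] [351.4 360.9] 84.9 circ [480.8 -56.5] 244.6
193 194 [0.4892669  0.37991658 0.00048966]
266 240 [0.34723738 0.17199261 0.00555295]
263 160 [0.57343384 0.17304823 0.03299022]
230 225 [3.94841177e-01 2.74042877e-01 1.01078005e-04]
```

View pics/crop.png

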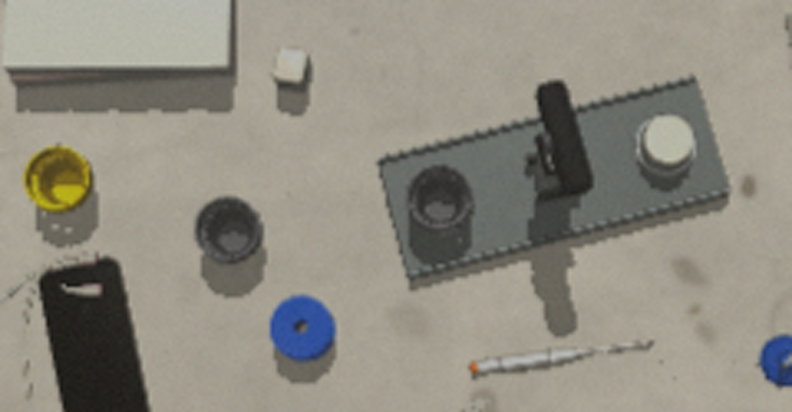

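The crop confirms it: the loose pot is plain grey and stands alone at top-view (244,209). The base pot is in the left well at (309,201), the lidded pot is on the right, and the bar runs across at about 13°. I'll move above the loose pot.

Request:
jog_arm:
  motion:
    - [1, -28, -26.5, 0, 0]
    - [1, -28, -26.5, 0, 0]
    - [1, -28, -26.5, 0, 0]
    - [1, -28, -26.5, 0, 0]
    - [1, -28, -26.5, 0, 0]
    - [1, -28, -26.5, 0, 0]
    - [1, -28, -26.5, 0, 0]
    - [1, -28, -26.5, 0, 0]
    - [1, -28, -26.5, 0, 0]
    - [1, -28, -26.5, 0, 0]
  force: 30

```text
time: 0.93
tool_pos: [0.3987, 0.2941, 0.202]
tcp_rot: [-0.52, -3.098, 0.001]
wrist_force: [1.0, -0.4, 0.2]
width: 0.996
grip_force: 0.0
```

Request:
jog_arm:
  motion:
    - [1, -28, -26, 0, 0]
    - [1, -27, -26, 0, 0]
    - [1, 0, 0, 0, -6.4]
    - [1, 0, 0, 0, -6.4]
    - [1, 0, 0, 0, -6.4]
    - [1, 0, 0, 0, -6.4]
    - [1, 0, 0, 0, -6.4]
    - [1, 0, 0, 0, 0]
    - [1, 0, 0, 0, 0]

```text
time: 1.68
tool_pos: [0.4333, 0.2287, 0.202]
tcp_rot: [0.349, -3.121, 0.0]
wrist_force: [0.5, -0.1, 0.2]
width: 1.002
grip_force: 0.0
```

Run:
```python
from h import *
im,d,P,M,f,c=cam('wrist'); save('w1',im); np.savez('w1',P=P)
s=bot.read_state(); Rt=R.from_rotvec(s['tcp_rot']).as_matrix(); print(s['tool_pos'],Rt.round(3)); print(np.round(c['tool_from_camera'],3))
q=P[np.isfinite(P).all(-1)]; t=s['tool_pos']
q=q[(q[:,2]>.041)&(q[:,2]<.056)&(np.hypot(q[:,0]-.433,q[:,1]-.228)<.045)]
if len(q):
  cc,r=cv2.minEnclosingCircle((q[:,:2]*1000).astype(np.float32)); print(len(q),cc,r,np.median(q[:,2]),np.round(Rt.T@(np.r_[np.array(cc)/1000,.024]-t)*1000,1))
```

```text
[0.43330879 0.22881296 0.20207723] [[-0.975 -0.221 -0.001]
 [-0.221  0.975 -0.   ]
 [ 0.001 -0.    -1.   ]]
[[-0.    -0.963 -0.27   0.068]
 [ 1.    -0.001  0.001  0.001]
 [-0.001 -0.27   0.963 -0.17 ]
 [ 0.     0.     0.     1.   ]]
540 (433.8553466796875, 230.501953125) 27.993446350097656 0.044581102567881115 [ -1.    1.5 178.1]
```

View pics/w1.png

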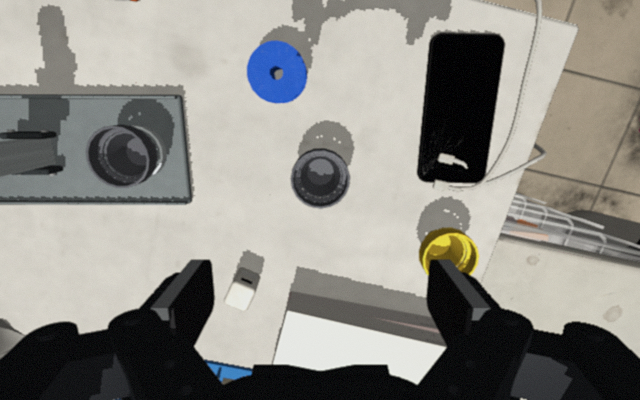

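The wrist view shows the loose pot at (320,178), centred between the fingers and clear of the spool at (277,72). I'll go down and grip.

Request:
jog_arm:
  motion:
    - [1, -1, 1.5, 36, 0]
    - [1, 0, 0, 36, 0]
    - [1, 0, 0, 36, 0]
    - [1, 0, 0, 36, 0]
    - [1, 0, 0, 24, 0]
    - [1, 0, 0, 10, 0]
    - [1, 0, 0, 0, 0]
    - [1, 0, 0, 0, 0]

```text
time: 2.4
tool_pos: [0.4345, 0.2308, 0.0248]
tcp_rot: [0.353, -3.122, 0.0]
wrist_force: [-0.1, -0.3, 0.2]
width: 0.999
grip_force: 0.0
```

Request:
jog_arm:
  motion:
    - [-1, 0, 0, 0, 0]
    - [-1, 0, 0, 0, 0]
    - [-1, 0, 0, 0, 0]
    - [-1, 0, 0, 0, 0]
    - [-1, 0, 0, 0, 0]
    - [-1, 0, 0, 0, 0]
    - [-1, 0, 0, 0, 0]
    - [-1, 0, 0, 0, 0]
  force: 25

```text
time: 3.07
tool_pos: [0.4342, 0.2306, 0.0244]
tcp_rot: [0.354, -3.122, -0.0]
wrist_force: [-0.6, -0.2, -0.2]
width: 0.002
grip_force: 0.0
```

Run:
```python
from h import *
a=[cam(n)[0] for n in('wrist','scene')]; sc=cv2.resize(a[1][150:270,190:390],(640,384)); 
save('w2',np.vstack([cv2.resize(a[0],(480,300)),cv2.resize(sc,(480,288))]))
print(bot.read_state()['width'])
```

```text
4.446354521281173e-05
```

View pics/w2.png

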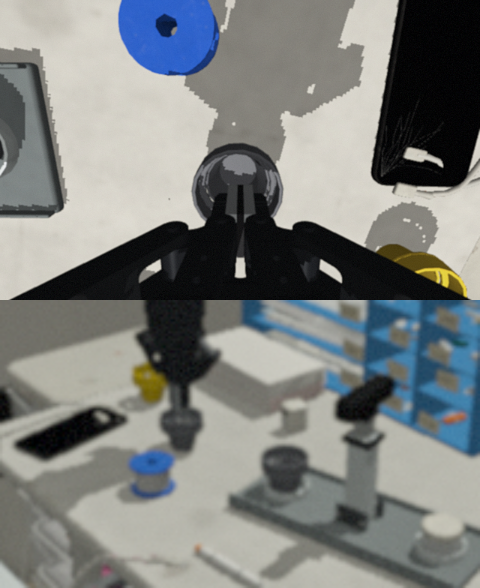

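The wrist crop shows the shut fingers inside the pot's mouth (around (237,185)), and the pot hasn't moved. The open tips must have stood above the rim, so I'll measure where they really were from the first wrist depth image.

Run:
```python
from h import *
P=np.load('w1.npz')['P']; t=np.array([0.43330879,0.22881296,0.20207723])
x=np.array([-.975,-.221,0]);y=np.array([-.221,.975,0])
for v in (255,262,268,275,290,310):
  for u in (185,200,208,435,445): 
    p=P[v,u]-t; print(v,u,np.round([p@x*1000,p@y*1000,p[2]*1000],0),end=' ')
  print()
im,d,P,M,f,c=cam('wrist'); print(f,c['cy'])
s=bot.read_state(); t=s['tool_pos']
for v in (190,215,225,235,240,245,250,260,270,290):
    print(v,[list(np.round([(P[v,u]-t)@x*1000,(P[v,u]-t)@y*1000,P[v,u,2]*1000],0)) for u in (300,310,335,345)])
```

```text
255 185 [ -97. -151. -203.] 255 200 [ -97. -134. -203.] 255 208 [ -97. -125. -204.] 255 435 [ -95.  129. -199.] 255 445 [ -94.  139. -196.] 
262 185 [-106. -152. -204.] 262 200 [ 11. -44.  47.] 262 208 [ 10. -41.  46.] 262 435 [11. 44. 48.] 262 445 [11. 47. 48.] 
268 185 [ 11. -47.  53.] 268 200 [ 11. -42.  53.] 268 208 [  7. -42.  45.] 268 435 [ 9. 44. 48.] 268 445 [11. 46. 54.] 
275 185 [ 11. -45.  58.] 275 200 [ 10. -41.  56.] 275 208 [  5. -42.  46.] 275 435 [ 6. 44. 49.] 275 445 [10. 44. 57.] 
290 185 [ 11. -42.  68.] 290 200 [  4. -41.  57.] 290 208 [ -1. -42.  48.] 290 435 [ 0. 44. 50.] 290 445 [ 6. 44. 60.] 
310 185 [  5. -42.  70.] 310 200 [ -3. -42.  57.] 310 208 [ -8. -41.  50.] 310 435 [-7. 44. 52.] 310 445 [-0. 44. 62.] 
358.93324395585483 202.76246875222546
190 [[np.float64(21.0), np.float64(-10.0), np.float64(-1.0)], [np.float64(21.0), np.float64(-4.0), np.float64(-1.0)], [np.float64(21.0), np.float64(10.0), np.float64(-1.0)], [np.float64(21.0), np.float64(15.0), np.float64(-2.0)]]
215 [[np.float64(7.0), np.float64(-10.0), np.float64(3.0)], [np.float64(7.0), np.float64
[... 1247 characters left out ...]
.0), np.float64(16.0)]]
260 [[np.float64(7.0), np.float64(-7.0), np.float64(61.0)], [np.float64(11.0), np.float64(-3.0), np.float64(71.0)], [np.float64(11.0), np.float64(7.0), np.float64(71.0)], [np.float64(7.0), np.float64(11.0), np.float64(62.0)]]
270 [[np.float64(7.0), np.float64(-7.0), np.float64(70.0)], [np.float64(11.0), np.float64(-2.0), np.float64(79.0)], [np.float64(nan), np.float64(nan), np.float64(nan)], [np.float64(7.0), np.float64(11.0), np.float64(71.0)]]
290 [[np.float64(13.0), np.float64(-5.0), np.float64(97.0)], [np.float64(12.0), np.float64(-2.0), np.float64(94.0)], [np.float64(13.0), np.float64(6.0), np.float64(96.0)], [np.float64(13.0), np.float64(9.0), np.float64(97.0)]]
```

The depth shows the real fingertips about 34 mm behind the reported TCP when shut and 46 mm when open. So they closed above the rim, in air. I'll open, go 34 mm lower watching the force, and close again.

Request:
jog_arm:
  motion:
    - [1, 0, 0, 0, 0]
    - [1, 0, 0, 0, 0]
    - [1, 0, 0, 0, 0]
    - [1, 0, 0, 0, 0]
    - [1, 0, 0, 0, 0]
    - [1, 0, 0, 10, 0]
    - [1, 0, 0, 10, 0]
    - [1, 0, 0, 7, 0]
    - [1, 0, 0, 7, 0]
    - [1, 0, 0, 0, 0]

```text
time: 4.05
tool_pos: [0.4323, 0.2297, -0.012]
tcp_rot: [0.353, -3.118, 0.002]
wrist_force: [-0.6, 0.2, 0.7]
width: 0.998
grip_force: 0.0
```

Run:
```python
from h import *
im,d,P,M,f,c=cam('wrist'); s=bot.read_state(); t=s['tool_pos']; print(t,s['width'],s['wrist_force'])
Q=(P-t)@R.from_rotvec(s['tcp_rot']).as_matrix()*1000
m=(abs(Q[...,2]+45)<25)&(abs(Q[...,0])<14)&(abs(Q[...,1])>37)&(abs(Q[...,1])<60)
for sg in(-1,1):
    q=Q[m&(Q[...,1]*sg>0)]; print(len(q), 'lowest tip z',np.percentile(q[:,2],[95,99]),'inner y',np.percentile(abs(q[:,1]),5))
q=Q[(P[...,2]>.038)&(P[...,2]<.052)&(np.hypot(Q[...,0],Q[...,1])<38)]
print(len(q),cv2.minEnclosingCircle(q[:,:2].astype(np.float32)))
```

```text
[ 0.43285226  0.22994717 -0.01117961] 1.000077659624764 [ 0.01902324 -0.80811461  0.33020282]
2691 lowest tip z [-43.66176841 -41.04795583] inner y 41.27282359683012
2676 lowest tip z [-43.61358806 -41.02494005] inner y 43.53982370858326
5354 ((-1.0477365255355835, -0.16686172783374786), 28.356395721435547)
```

Request:
jog_arm:
  motion:
    - [-1, 0, 0, 0, 0]
    - [-1, 0, 0, 0, 0]
    - [-1, 0, 0, 0, 0]
    - [-1, 0, 0, 0, 0]
    - [-1, 0, 0, 0, 0]
    - [-1, 0, 0, 0, 0]
  force: 25

```text
time: 4.6
tool_pos: [0.435, 0.231, -0.0089]
tcp_rot: [-0.354, 3.12, 0.001]
wrist_force: [-0.2, 0.4, 2.6]
width: 0.656
grip_force: 26.8
```

Gripped: the opening is 55.8 mm and the grip 27 N. Lifting.

Request:
jog_arm:
  motion:
    - [-1, 0, 0, -10, 0]
    - [-1, 0, 0, -25, 0]
    - [-1, 0, 0, -30, 0]
    - [-1, 0, 0, -30, 0]
    - [-1, 0, 0, -15, 0]
    - [-1, 0, 0, 0, 0]
    - [-1, 0, 0, 0, 0]

```text
time: 5.18
tool_pos: [0.4349, 0.2309, 0.1016]
tcp_rot: [-0.354, 3.119, 0.001]
wrist_force: [-0.6, -0.8, -1.2]
width: 0.65
grip_force: 26.8
```

Run:
```python
from h import *
def circ(P):
    q=P[(P[...,2]>.05)&(P[...,2]<.068)&(np.hypot(P[...,0]-.45,P[...,1]-.05)<.042)]
    # points at rim: fit circle radius 27
    from scipy.optimize import least_squares
    e=cv2.minEnclosingCircle((q[:,:2]*1000).astype(np.float32)); return len(q),e,np.median(q[:,2]),np.percentile(q[:,2],95)
print('w1',circ(np.load('w1.npz')['P']))
im,d,P,M,f,c=cam('wrist'); s=bot.read_state(); t=s['tool_pos']; print(t,s['width'],s['grip_force'],s['wrist_force']); print('now',circ(P)); save('w3',im)
Rt=R.from_rotvec(s['tcp_rot']).as_matrix(); print(Rt.round(4))
Q=(P-t)@Rt*1000
q=Q[(Q[...,2]<-45)&(Q[...,2]>-62)&(np.hypot(Q[...,0],Q[...,1])<34)&(abs(Q[...,1])<26.5)]
print('held',len(q),np.percentile(q[:,2],[5,50,95]),cv2.minEnclosingCircle(q[:,:2].astype(np.float32)))
b=np.array([.4499,.049,0])
```

```text
w1 (991, ((451.05804443359375, 50.97160339355469), 28.48577117919922), np.float64(0.05571475059227776), np.float64(0.05752833402412935))
[0.4336452  0.23033376 0.10004524] 0.6470695939804266 26.800030656158924 [-0.2796468  -0.69727289 -0.94827926]
now (1626, ((451.37530517578125, 51.433319091796875), 28.25802993774414), np.float64(0.05540936436286688), np.float64(0.057334550779661514))
[[-9.746e-01 -2.238e-01 -5.000e-04]
 [-2.238e-01  9.746e-01 -3.000e-04]
 [ 5.000e-04 -1.000e-04 -1.000e+00]]
held 6357 [-56.25510837 -53.74034943 -45.93677234] ((-0.3926430642604828, 0.10749024897813797), 29.222002029418945)
```

View pics/w3.png

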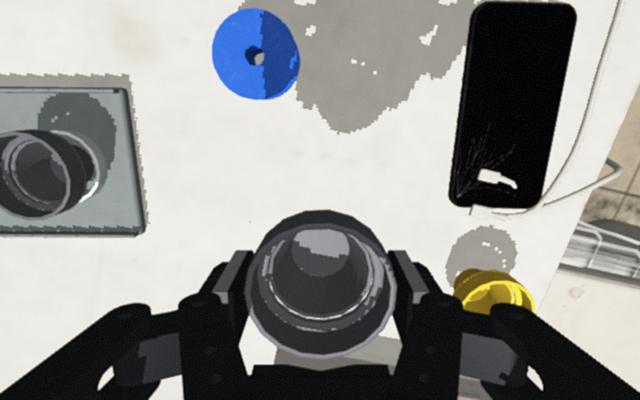

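The wrist view shows the held pot upright and centred in the fingers at (320,285), with the base pot at left (35,175). I'll carry it over the base pot.

Request:
jog_arm:
  motion:
    - [-1, 1.4, -10, 0, 0]
    - [-1, 2.8, -21, 0, 0]
    - [-1, 2.8, -21, 0, 0]
    - [-1, 2.8, -21, 0, 0]
    - [-1, 2.8, -21, 0, 0]
    - [-1, 2.8, -21, 0, 0]
    - [-1, 2.8, -21, 0, 0]
    - [-1, 2.8, -21, 0, 0]
    - [-1, 2.8, -22, 0, 0]
    - [-1, 0, 0, 0, 0]

```text
time: 6.07
tool_pos: [0.4494, 0.0473, 0.0983]
tcp_rot: [0.349, -3.118, 0.002]
wrist_force: [0.1, -0.6, -1.1]
width: 0.649
grip_force: 26.8
```

Request:
jog_arm:
  motion:
    - [-1, 0, 0, 15, 0]
    - [-1, 0, 0, 15, 0]
    - [-1, 0, 0, 10, 0]
    - [-1, 0, 0, 0, 0]
    - [-1, 0, 0, 0, 0]

```text
time: 6.48
tool_pos: [0.4494, 0.0509, 0.0589]
tcp_rot: [0.354, -3.118, -0.0]
wrist_force: [0.7, 0.4, -0.8]
width: 0.655
grip_force: 26.8
```

Run:
```python
from h import *
s=bot.read_state(); p=s['tool_pos']; Rt=R.from_rotvec(s['tcp_rot']).as_matrix()
im,d,P,M,f,c=cam('wrist')
q=P[(P[...,2]>.048)&(P[...,2]<.066)&(np.hypot(P[...,0]-.451,P[...,1]-.051)<.042)]
print(p,s['wrist_force'],((np.array([.4512,.0512,0])-p)@Rt*1000).round(1),len(q))
t=cam('top'); 
P=t[2]; q=P[190:215,295:325].reshape(-1,3); q=q[(q[:,2]>.1)&(q[:,2]<.14)]; print(len(q),q.mean(0))
im=t[0]; save('t2',cv2.resize(im[160:240,270:400],None,fx=6,fy=6));
```

```text
[0.44944712 0.05085038 0.05894084] [ 0.72262412  0.4147478  -0.84733776] [-2.  -0.1 58.9] 912
58 [0.4309189  0.0451013  0.11322023]
```

Request:
jog_arm:
  motion:
    - [-1, -1.5, 0, 5, 0]
    - [-1, 0, 0, 8, 0]
    - [-1, 0, 0, 8, 0]
    - [-1, 0, 0, 6, 0]
    - [-1, 0, 0, 4, 0]
    - [-1, 0, 0, 2, 0]
    - [-1, 0, 0, 0, 0]
    - [-1, 0, 0, 0, 0]

```text
time: 7.25
tool_pos: [0.4525, 0.0511, 0.0272]
tcp_rot: [0.354, -3.121, -0.0]
wrist_force: [0.2, -0.6, -0.3]
width: 0.649
grip_force: 26.8
```

Request:
jog_arm:
  motion:
    - [-1, 0, 0, 2, 0]
    - [-1, 0, 0, 1, 0]
    - [-1, 0, 0, 1, 0]
    - [-1, 0, 0, 0, 0]

```text
time: 7.58
tool_pos: [0.4541, 0.0506, 0.0246]
tcp_rot: [-0.354, 3.119, -0.002]
wrist_force: [-0.6, -2.9, 4.6]
width: 0.649
grip_force: 29.4
```

Request:
jog_arm:
  motion:
    - [-1, 0, -1, 0, 0]
    - [-1, 0, 0, 0, 0]
    - [-1, 0, 0, 0, 0]

```text
time: 7.83
tool_pos: [0.4539, 0.0499, 0.0243]
tcp_rot: [-0.354, 3.119, -0.001]
wrist_force: [-0.4, -1.8, 5.5]
width: 0.656
grip_force: 29.8
```

Run:
```python
from h import *
A=[]
for i in range(3):
    im,d,P,M,f,c=cam('wrist'); s=bot.read_state(); A.append(np.r_[s['tool_pos']*1000,s['wrist_force']])
print(np.round(A,1))
Rt=R.from_rotvec(s['tcp_rot']).as_matrix(); Q=(P-s['tool_pos'])@Rt*1000
m=(np.hypot(Q[...,0],Q[...,1])<32)&(abs(Q[...,1])<26)
for a in((.067,.085),): 
    q=P[m&(P[...,2]>a[0])&(P[...,2]<a[1])]; print(len(q),np.percentile(q[:,2],[5,25,50,75,95]),cv2.minEnclosingCircle((q[:,:2]*1000).astype(np.float32)))
save('w4',im)
```

```text
[[ 4.540e+02  4.990e+01  2.430e+01 -7.000e-01 -2.500e+00  6.200e+00]
 [ 4.539e+02  4.990e+01  2.430e+01 -1.000e-01 -2.500e+00  5.000e+00]
 [ 4.540e+02  4.990e+01  2.430e+01  1.000e-01 -1.800e+00  5.300e+00]]
6082 [0.06798603 0.07165319 0.07595497 0.07781029 0.07860297] ((452.6456298828125, 51.26497268676758), 28.348405838012695)
```

View pics/w4.png

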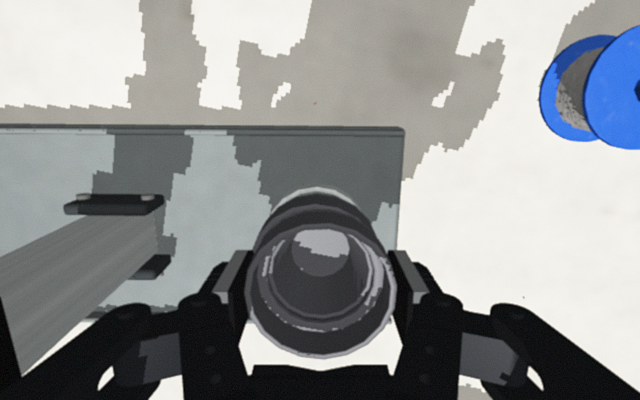

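The wrist view shows the loose pot sitting in the base pot, upright, with its rim at about 78 mm against 76 mm expected and light contact. I'll release it and let it settle.

Request:
jog_arm:
  motion:
    - [0.6, 0, 0, 0, 0]
    - [0.6, 0, 0, 0, 0]
    - [0.6, 0, 0, 0, 0]
    - [0.6, 0, 0, 0, 0]
    - [0.6, 0, 0, 0, 0]

```text
time: 8.4
tool_pos: [0.4523, 0.0502, 0.023]
tcp_rot: [0.354, -3.121, -0.0]
wrist_force: [0.1, 0.4, -0.9]
width: 0.8
grip_force: 0.0
```

Run:
```python
from h import *
im,d,P,M,f,c=cam('wrist'); s=bot.read_state(); print(s['tool_pos'],s['width'],s['wrist_force'],s['grip_force'])
Rt=R.from_rotvec(s['tcp_rot']).as_matrix(); Q=(P-s['tool_pos'])@Rt*1000
m=(np.hypot(Q[...,0],Q[...,1])<34)&(abs(Q[...,1])<27)
q=P[m&(P[...,2]>.067)&(P[...,2]<.085)]; print(len(q),np.percentile(q[:,2],[50,75,95]),cv2.minEnclosingCircle((q[:,:2]*1000).astype(np.float32)))
h=q[q[:,2]>.0725]; print(np.linalg.lstsq(np.c_[h[:,:2]-h[:,:2].mean(0),np.ones(len(h))],h[:,2],rcond=None)[0])
q=P[m&(P[...,2]>.05)&(P[...,2]<.062)]; print(len(q))
```

```text
[0.45238472 0.05025377 0.02307553] 0.8005686129111947 [1.24219576 0.4536902  0.41254034] 0.0
5135 [0.07383251 0.07477615 0.07554714] ((452.2001647949219, 52.032012939453125), 28.429101943969727)
[-0.00414034 -0.00177093  0.07451815]
6405
```

The rim is now level at 75.5 mm, so the pots are nested and released. I'll go up and over to the bar.

Request:
jog_arm:
  motion:
    - [0.6, 0, 0, -10, 0]
    - [0.6, 0, 0, -25, 0]
    - [0.8, 0, 0, -35, 0]
    - [1, 0, 0, -35, 0]
    - [1, 0, 0, -35, 0]
    - [1, 0, 0, -20, 0]
    - [1, 0, -20, 0, 0]
    - [1, 0.5, -30, 0, 0]
    - [1, 0.5, -30, 0, 0]
    - [1, 0, -19, 0, 0]

```text
time: 9.28
tool_pos: [0.4745, -0.0485, 0.1848]
tcp_rot: [-0.354, 3.12, -0.002]
wrist_force: [0.1, -0.3, -0.1]
width: 1.001
grip_force: 0.0
```

Request:
jog_arm:
  motion:
    - [1, 0, 0, 0, 0]
    - [1, 0, 0, 0, 0]
    - [1, 0, 0, 0, 0]

```text
time: 9.53
tool_pos: [0.4737, -0.0461, 0.1836]
tcp_rot: [0.353, -3.122, -0.001]
wrist_force: [0.2, 0.1, -0.2]
width: 0.999
grip_force: 0.0
```

Run:
```python
from h import *
im,d,P,M,f,c=cam('wrist'); s=bot.read_state(); t=s['tool_pos']; print(t,s['width'],s['wrist_force'])
Rt=R.from_rotvec(s['tcp_rot']).as_matrix(); Q=(P-t)@Rt*1000
m=(P[...,2]>.150)&(P[...,2]<.182)&(abs(Q[...,0])<60)&(abs(Q[...,1])<32)
top=m&(P[...,2]>.166)
q=Q[top]; print(len(q),np.median(P[top][:,2]),cv2.minAreaRect(q[:,:2].astype(np.float32)))
q=Q[m]; print(len(q),'y range',np.percentile(q[:,1],[1,99]),'x',np.percentile(q[:,0],[1,99]))
save('w5',im)
```

```text
[ 0.47360727 -0.04578081  0.18350313] 0.9976844201129763 [ 0.58427809 -0.61703024 -0.52537965]
6568 0.17136511699874413 ((0.9625320434570312, -0.6648292541503906), (88.49117279052734, 28.65365982055664), 0.4783249795436859)
6867 y range [-14.64963182  12.5016716 ] x [-41.12122851  44.9718073 ]
```

View pics/w5.png

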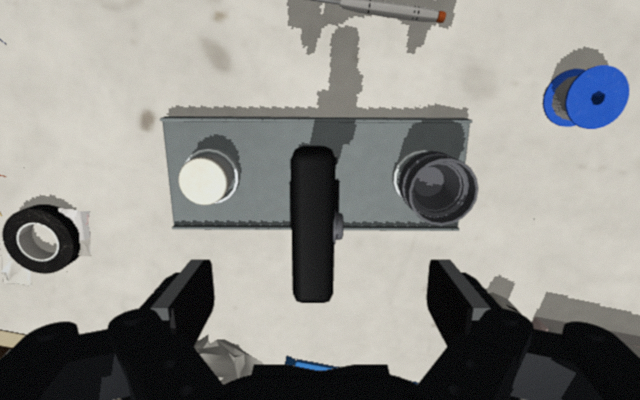

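The wrist view shows the bar at (315,225), with the button on the +y side at (338,227). The nested pots are at right and the lidded pot at left. I'll centre on the bar and go down so the pads cover the button.

Request:
jog_arm:
  motion:
    - [1, 1.5, -1.5, 0, 0]
    - [1, 0, 0, 20, 0]
    - [1, 0, 0, 25, 0]
    - [1, 0, 0, 15, 0]
    - [1, 0, 0, 10, 0]
    - [1, 0, 0, 0, 0]
    - [1, 0, 0, 0, 0]

```text
time: 10.17
tool_pos: [0.4725, -0.0478, 0.1132]
tcp_rot: [0.355, -3.121, -0.0]
wrist_force: [-0.2, -0.0, -0.5]
width: 1.002
grip_force: 0.0
```

Run:
```python
from h import *
im,d,P,M,f,c=cam('wrist'); s=bot.read_state(); t=s['tool_pos']; print(t,s['width'],s['wrist_force'])
Rt=R.from_rotvec(s['tcp_rot']).as_matrix(); Q=(P-t)@Rt*1000
m=(P[...,2]>.150)&(P[...,2]<.182)&(abs(Q[...,0])<60)&(abs(Q[...,1])<32)
for a in range(-40,46,10):
    q=Q[m&(abs(Q[...,0]-a)<3)]; 
    if len(q): print(a,len(q),'y',np.percentile(q[:,1],[1,99]).round(1),'ztool',np.median(q[:,2]).round(1))
save('w6',im)
```

```text
[ 0.47339531 -0.04806695  0.11415148] 1.0002448873265946 [-0.27110617 -0.81438054 -0.10364625]
-30 14 y [-12.8  10.4] ztool -53.3
-20 864 y [-13.   10.6] ztool -57.4
-10 910 y [-12.6  10.8] ztool -57.4
0 1177 y [-12.7  15.5] ztool -57.1
10 1060 y [-12.5  12.3] ztool -57.4
20 1094 y [-12.5  11. ] ztool -57.3
30 1185 y [-12.5  11. ] ztool -57.4
40 1399 y [-11.9  10.6] ztool -56.5
```

View pics/w6.png

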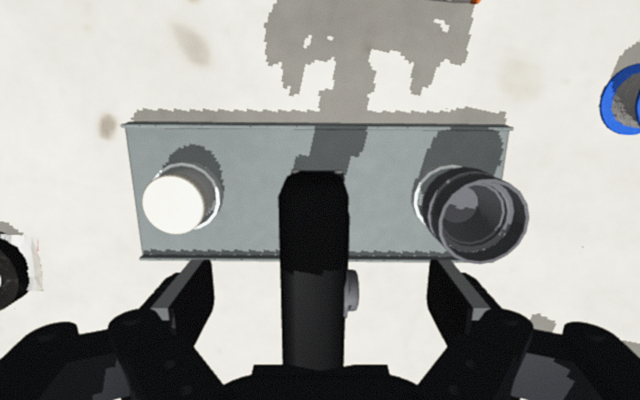

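The bar is centred between the fingers at (315,290) and the button at (351,290) faces the right pad. Closing.

Request:
jog_arm:
  motion:
    - [-1, 1, -0.5, 0, 0]
    - [-1, 0, 0, 0, 0]
    - [-1, 0, 0, 0, 0]
    - [-1, 0, 0, 0, 0]
    - [-1, 0, 0, 0, 0]
    - [-1, 0, 0, 0, 0]
    - [-1, 0, 0, 0, 0]
    - [-1, 0, 0, 0, 0]
    - [-1, 0, 0, 0, 0]
  force: 60

```text
time: 10.97
tool_pos: [0.4725, -0.0496, 0.1143]
tcp_rot: [-0.354, 3.121, -0.002]
wrist_force: [-1.4, -2.9, 4.4]
width: 0.273
grip_force: 60.9
```

Request:
jog_arm:
  motion:
    - [-1, 0, 0, -2, 0]
    - [-1, 0, 0, -2, 0]
    - [-1, 0, 0, -2, 0]
    - [-1, 0, 0, -2, 0]
    - [-1, 0, 0, 0, 0]
    - [-1, 0, 0, 0, 0]

```text
time: 11.47
tool_pos: [0.4718, -0.049, 0.1213]
tcp_rot: [0.354, -3.121, -0.0]
wrist_force: [0.3, -1.5, -0.8]
width: 0.272
grip_force: 59.9
```

Run:
```python
from h import *
a=[]
for i in range(3):
    im,d,P,M,f,c=cam('wrist'); s=bot.read_state(); a.append(np.r_[s['tool_pos'],s['wrist_force'],s['width'],s['grip_force']])
print(np.round(a,3)); 
# parts pot top & deck heights: at start parts lid ~.044, deck .012
for n,x,y,r,l,h in(('parts',.4945,-.1475,.012,.03,.08),('deck',.4945,-.1475,.055,.004,.035)):
    q=P[(np.hypot(P[...,0]-x,P[...,1]-y)<r)&(P[...,2]>l)&(P[...,2]<h)]; print(n,len(q),np.median(q[:,2]))
save('w7',im)
```

```text
[[ 4.7200e-01 -4.9000e-02  1.2100e-01  9.2300e-01 -1.7740e+00 -1.4780e+00
   2.7500e-01  5.9876e+01]
 [ 4.7200e-01 -4.9000e-02  1.2100e-01  1.0000e-01 -1.4870e+00 -1.9320e+00
   2.7100e-01  5.9869e+01]
 [ 4.7200e-01 -4.9000e-02  1.2100e-01 -2.8900e-01 -1.3870e+00 -1.1940e+00
   2.7300e-01  5.9865e+01]]
parts 847 0.0432868104611463
deck 10461 0.010919074086589264
```

The carrier stays down (deck 11 mm, lid 43 mm) and the force is small, so the button is in and the handle slides. I'll keep pulling.

Request:
jog_arm:
  motion:
    - [-1, 0, 0, -5, 0]
    - [-1, 0, 0, -8, 0]
    - [-1, 0, 0, -8, 0]
    - [-1, 0, 0, -8, 0]
    - [-1, 0, 0, -8, 0]
    - [-1, 0, 0, -8, 0]
    - [-1, 0, 0, -8, 0]
    - [-1, 0, 0, -6, 0]
    - [-1, 0, 0, -4, 0]
    - [-1, 0, 0, 0, 0]

```text
time: 12.45
tool_pos: [0.4724, -0.0489, 0.1858]
tcp_rot: [-0.354, 3.12, -0.0]
wrist_force: [-2.7, 1.3, 0.1]
width: 0.274
grip_force: 59.4
```

```bash
cat > chk.py <<'E'
from h import *
im,d,P,M,f,c=cam('wrist'); s=bot.read_state(); print(np.round(np.r_[s['tool_pos'],s['wrist_force'],s['torque'],s['width'],s['grip_force']],3))
for n,x,y,r,l,h in(('parts',.4945,-.1475,.012,.03,.12),('deck',.4945,-.1475,.05,.004,.085)):
    q=P[(np.hypot(P[...,0]-x,P[...,1]-y)<r)&(P[...,2]>l)&(P[...,2]<h)]; print(n,len(q),np.median(q[:,2]))
t=cam('top')[2]; q=t[150:215,325:365].reshape(-1,3); 
Q=(P-s['tool_pos'])@R.from_rotvec(s['tcp_rot']).as_matrix()*1000
b=P[(abs(Q[...,1])<9)&(Q[...,0]>25)&(Q[...,0]<48)&(Q[...,2]<-30)&(Q[...,2]>-75)]; print('bar top',len(b),np.median(b[:,2]) if len(b) else '')
save('w%d'%(s['time']*100),im)
E
python3 chk.py
```

```text
[ 4.7200e-01 -4.9000e-02  1.8500e-01 -1.8230e+00  1.2680e+00  5.3000e-01
  4.7500e-01  5.0900e-01 -5.8000e-02  2.7400e-01  5.9356e+01]
parts 559 0.04338134062759208
deck 7729 0.011350254915283076
bar top 3329 0.2427808963151396
```

Request:
jog_arm:
  motion:
    - [-1, 0, 0, -2, 0]
    - [-1, 0, 0, -2, 0]
    - [-1, 0, 0, -2, 0]
    - [-1, 0, 0, -1, 0]
    - [-1, 0, 0, -1, 0]
    - [-1, 0, 0, 0, 0]
    - [-1, 0, 0, 0, 0]

```text
time: 13.13
tool_pos: [0.4719, -0.049, 0.1925]
tcp_rot: [0.354, -3.122, -0.0]
wrist_force: [-2.4, 1.5, -1.3]
width: 0.277
grip_force: 59.2
```

```bash
python3 chk.py
```

```text
[ 4.7200e-01 -4.9000e-02  1.9200e-01 -1.1310e+00  1.6580e+00 -9.2400e-01
  4.5200e-01  3.7400e-01  4.6000e-02  2.7200e-01  5.9231e+01]
parts 534 0.043304775682420776
deck 7433 0.01128428518333563
bar top 3333 0.24938795124826546
```

Still standing, with about 78 mm of travel. I'll creep up the last few millimetres to the stop.

Request:
jog_arm:
  motion:
    - [-1, 0, 0, -1, 0]
    - [-1, 0, 0, -1, 0]
    - [-1, 0, 0, -1, 0]
    - [-1, 0, 0, -1, 0]
    - [-1, 0, 0, 0, 0]
    - [-1, 0, 0, 0, 0]
    - [-1, 0, 0, 0, 0]

```text
time: 13.82
tool_pos: [0.4717, -0.0492, 0.196]
tcp_rot: [0.354, -3.121, 0.0]
wrist_force: [0.2, -0.1, -6.6]
width: 0.272
grip_force: 59.1
```

```bash
python3 chk.py
```

```text
[ 4.7200e-01 -4.9000e-02  1.9600e-01 -3.4200e-01  1.1900e-01 -6.3990e+00
 -5.0000e-03  3.4000e-02  2.6000e-02  2.7100e-01  5.9088e+01]
parts 531 0.04551208214312441
deck 7483 0.013429809530489334
bar top 3345 0.2528382846775338
```

At the stop: the wrist carries the full weight and the carrier is 2 mm up. Now I'll lift it 50 mm.

Request:
jog_arm:
  motion:
    - [-1, 0, 0, -3, 0]
    - [-1, 0, 0, -6, 0]
    - [-1, 0, 0, -8, 0]
    - [-1, 0, 0, -8, 0]
    - [-1, 0, 0, -8, 0]
    - [-1, 0, 0, -7, 0]
    - [-1, 0, 0, -5, 0]
    - [-1, 0, 0, -3, 0]
    - [-1, 0, 0, 0, 0]
    - [-1, 0, 0, 0, 0]
  force: 80

```text
time: 14.75
tool_pos: [0.472, -0.049, 0.2444]
tcp_rot: [-0.354, 3.121, -0.0]
wrist_force: [-0.1, 0.5, -6.5]
width: 0.266
grip_force: 83.6
```

Request:
jog_arm:
  motion:
    - [-1, 0, 0, 0, 0]
    - [-1, 0, 0, 0, 0]
    - [-1, 0, 0, 0, 0]
    - [-1, 0, 0, 0, 0]
    - [-1, 0, 0, 0, 0]
    - [-1, 0, 0, 0, 0]

```text
time: 15.25
tool_pos: [0.4719, -0.049, 0.2442]
tcp_rot: [0.354, -3.121, -0.0]
wrist_force: [0.3, -0.4, -7.0]
width: 0.272
grip_force: 83.7
```

```bash
python3 chk.py
python3 - <<'E'
from h import *
im,d,P,M,f,c=cam('scene'); a=cam('wrist')[0]
save('fin',np.vstack([cv2.resize(im[130:290,230:470],(450,300)),cv2.resize(a,(450,281))]))
E
```

```text
[ 4.7200e-01 -4.9000e-02  2.4400e-01 -9.0000e-02  2.7000e-02 -6.9170e+00
 -7.7000e-02 -2.8000e-02  3.3000e-02  2.6800e-01  8.3672e+01]
parts 533 0.0935971258533258
deck 5666 0.0612087592912591
bar top 3329 0.3010080362322843
```

View pics/fin.png

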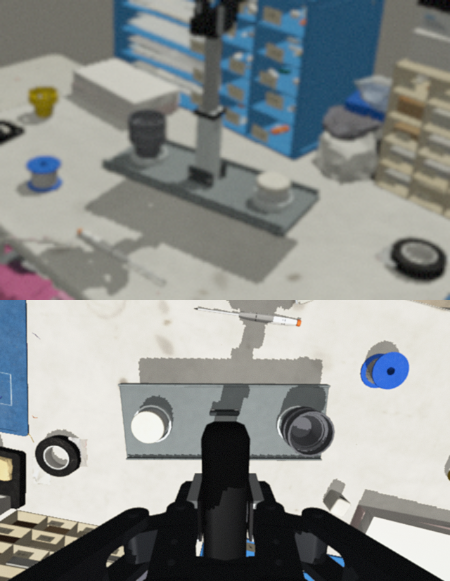

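The picture shows the carrier hanging level about 50 mm up. The pots are nested in the +y well (scene crop (147,135)), the lidded pot is in the other, and the bystanders are untouched. Handing in.

```bash
python3 -c "
from workcell import bot
print(bot.finish_job())"
```

```text
the job is handed in; nothing more can be done
None
```

I've handed the job in, but no verdict came back: the pots are nested, the handle is fully out, and the arm is holding the carrier level about 5 cm up with nothing else disturbed. The first grip on the loose pot closed on air, because the fingertips sit about 34 mm behind the reported TCP, but nothing moved and the second grip held.

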